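# Stand the last cast candle in the revolving Advent stand and hold it to the front

### The job

The last of the four Advent candles is still in the aluminium candle mould: lift it out and stand it upright in the empty cup of the revolving candle stand. Bring that candle right round to the front of the stand, straight towards you (the stand turns by its T-handle), and finish with the T-handle held firmly in the gripper so that the stand stays still while I trim the wick: do not let go at the end. The other three candles stay upright in their cups, and everything else on the worktop stays where it is.

Things in the scene. Friction and masses are not known exactly. Their poses are not given: they have to be found in the camera images.
- new_candle: Ivory wax candle, 44 mm diameter, 64 mm tall (a 9 mm wick, bent a little, stands above that; it cannot be felt), about 90 g. Origin: centre of its underside, z up. At the start it stands loose in one of the mould's four cavities, its upper 28 mm above the mould's top face.
- mould: Square aluminium candle mould, 112 x 112 mm, 50 mm high, fixed to the worktop, with four round cavities of 47 mm diameter, 36 mm deep, centred 27 mm to either side of its x and y axes; three are empty. Origin: centre of its underside, z up.
- mould_cavity (a point): Centre of the floor of the cavity that holds the new candle, 14 mm above the worktop.
- stand: Revolving candle stand: a fixed round foot on a square cork mat (4 mm); origin: centre of the foot's underside. The dark wooden platter (250 mm diameter, top 43 mm above the worktop) turns about the vertical through this origin. Four brass cups stand on it a quarter turn apart, each 92 mm from the axis; small cones (16 mm high) are fixed between them.
- platter: The turning part of the stand (platter, cups, stem and T-handle); origin on the axis, on the underside of the platter, 25 mm above the worktop, z up; its -x axis points to the empty cup. It turns freely on a bearing (friction about 0.03 N m, greased) with no stop within two turns either way. The candles stand loose in their cups: turn it smoothly.
- empty_cup (a point): Centre of the floor of the one empty brass cup, 46 mm above the worktop, 92 mm from the platter's axis; turns with the platter. At the start it lies anywhere round the axis but at least 0.7 rad from the front. The cup is 17 mm deep and widens from 46 mm inner diameter at its floor to 50 mm at its rim (54 mm outside).
- stand_front (a point): Where empty_cup comes to lie when its candle is at the front: 92 mm from the stand's axis straight towards the robot's side (world -x). Does not turn.
- t_handle (a point): Centre of the T-handle's bar, on the platter's axis, 171 mm above the worktop: a level round wooden bar of 15 mm diameter, 68 mm long (end caps 17 mm), on a stem of 17 to 24 mm diameter. The bar runs along this point's y axis, square to the line from the axis to the empty cup, and turns with the platter. The other candles' wicks end 119 mm above the worktop.
- candle_1: Ivory wax candle, 44 mm diameter, 64 mm tall (a 9 mm wick, bent a little, stands above that; it cannot be felt), standing loose in cup_1. Origin: centre of its underside.
- candle_2: Ivory wax candle, 44 mm diameter, 64 mm tall (a 9 mm wick, bent a little, stands above that; it cannot be felt), standing loose in cup_2. Origin: centre of its underside.
- candle_3: Ivory wax candle, 44 mm diameter, 64 mm tall (a 9 mm wick, bent a little, stands above that; it cannot be felt), standing loose in cup_3. Origin: centre of its underside.
- cup_1 (a point): Centre of the floor of the brass cup a quarter turn counter-clockwise (from above) of the empty one; same cup.
- cup_2 (a point): Centre of the floor of the brass cup across the axis from the empty one; same cup.
- cup_3 (a point): Centre of the floor of the brass cup a quarter turn clockwise (from above) of the empty one; same cup.
- timer: Bystander: round kitchen timer, 66 mm diameter, 50 mm high, at the back. Origin: underside centre.
- walnut_1: Bystander: walnut, 38 x 33 x 28 mm. Origin: underside centre.
- walnut_2: Bystander: walnut, 38 x 34 x 29 mm. Origin: underside centre.
- cinnamon: Bystander: bundle of cinnamon sticks, 39 x 101 x 25 mm. Origin: underside centre.
- sugar_jar: Bystander: glass clip-top jar, 76 x 73 x 127 mm, at the back. Origin: underside centre.
- spice_tin: Bystander: small round lidded tin, 46 mm diameter, 48 mm high, at the back. Origin: underside centre.
Mind the look-alikes: they are no part of the job. What is shaped like the candle_2 but purple or yellow is not meant.

How it is judged (in metres and radians):
On the way, in this order (a step that is already met when the one before it is completed fails the run):
1. the new candle is lifted clear out of the mould, upright (height (world z) of new_candle above 0.056 m and angle between new_candle's own z axis and vertical below 0.4 rad), for 0.1 s.
2. the new candle stands upright in the empty cup, let go (horizontal distance between new_candle and empty_cup below 0.006 m and z of new_candle in the frame of empty_cup between -0.004 and 0.005 m and angle between new_candle's own z axis and vertical below 0.12 rad and contact force between the fingers and new_candle below 0.1 N), for 0.2 s.
At the end, for the whole second after the job is handed in: New candle and the other three upright in their cups (6 mm of centre, 5 mm of floor, 7 degrees), the new one untouched and at the front within 14 mm (9 degrees); platter not turning; fingers holding the T-handle with over 4 N (all of step 2 and horizontal distance between candle_1 and cup_1 below 0.006 m and z of candle_1 in the frame of cup_1 between -0.004 and 0.005 m and angle between each of candle_1, candle_2, candle_3's own z axis and vertical below 0.12 rad and horizontal distance between candle_2 and cup_2 below 0.006 m and z of candle_2 in the frame of cup_2 between -0.004 and 0.005 m and horizontal distance between candle_3 and cup_3 below 0.006 m and z of candle_3 in the frame of cup_3 between -0.004 and 0.005 m and horizontal distance between empty_cup and stand_front below 0.014 m and angular speed of platter below 0.05 rad/s and distance between the grasp point and t_handle below 0.045 m and contact force between the fingers and platter above 4 N); the arm keeps its last pose, push and grip.
It fails at once if a candle is tipped over (angle between any of new_candle, candle_1, candle_2, candle_3's own z axis and vertical above 0.6 rad).
It fails at once if something else on the worktop is moved by more than 25 mm (distance of any of timer, walnut_1, walnut_2, cinnamon, sugar_jar, spice_tin from where it was at the start of the episode above 0.025 m).
It also fails if it takes over 72 s, if anything falls off the work surface, if the arm or the gripper's body presses on something with over 40 N, if the wrist force passes 120 N, or if a joint passes its speed limit or range.

### The arm

A 7-joint arm with a two-finger parallel gripper is mounted at the origin on a cart in front of the work surface, level with it; the furniture and walls round the work are solid. World frame = base frame: x ahead of the robot, y to its left, z up, the work surface at z = 0. Lengths are in m, angles in degrees, forces in N, time in s.
With the tool pointing down it reaches from about 0.425 to 0.875 m from the base axis. Payload 4.7 kg.
Tool frame: the origin (TCP) lies between the finger pads; the fingertips stand 8 mm ahead of it and the grasp point (between the pads) lies 11 mm behind it (env.tip_extent is the distance from the TCP to the fingertips, in m); z points along the fingers, y is the line along which they close (so a half turn about z gives the same grasp; the last joint's range is limited). The gripper opens to 87 mm and grips with 3 to 60 N. Pads are 19 mm wide; open, the fingers measure 117 mm over their backs; the gripper's body (75 mm by 190 mm) begins 51 mm behind the grasp point.
Start: joints at [-76.083, 18.392, -4.016, 83.108, 1.295, 78.541, -3.26], TCP at [0.147, 0.633, 0.231] pointing down, gripper open.
Joint ranges: [-163.93, 163.93], [-17.29, 119.83], [-79.2, 71.16], [3.27, 140.29], [-89.18, 269.18], [5.43, 117.66], [-154.24, 154.24]. Speed limits (degrees/s): [147.25, 147.25, 180, 180, 180, 180, 180].

### API

Orientations are given as [roll, pitch, yaw] about the fixed x, y, z axes, in that order (R = Rz(yaw) Ry(pitch) Rx(roll)).
In Python, from cell import sensors, vision, workorder, env gives the robot as it stands.
- The arm moves only by the tool drive_tool, never from a script. Its argument "moves" is a list of rows, each an object of numbers: "x", "y", "z": the shift along the tool's x, y, z in mm; "rx", "ry", "rz": the turn, a rotation vector about the tool's x, y, z in rad; "fingers": the closure, from -1 (fully open) to 1 (shut). In form: [{"x": .., "y": .., "z": .., "rx": .., "ry": .., "rz": .., "fingers": ..}, ...]. A call has 1 to 20 rows; each row is the pose to reach, as a shift and turn from the pose commanded when the call began, along the tool's axes at that moment; what a row does not reach only later rows make up. A row lasts 1/8 s, in which the tool goes at most 62.5 mm and 10.7 degrees, less where a joint would pass 70% of its speed; a pose out of reach is approached as far as the arm can. A call with a gripper value outside its range is refused whole. The fingers move at their own pace and stop on an object; "force" is the grip in N (left out, the last holds). Time passes only in rows, so rows that repeat a pose let the fingers close. It gives the time, the measured TCP pose, the force, the opening and the grip force at its end, in the units of the state.
- sensors.get_obs(): the state, without advancing time (a new reading comes with each control period).
- vision.read_camera(name): name is "scene" or "top"; returns a dict with "image" (400x640x3 uint8, red, green, blue), "fx", "fy", "cx", "cy" (pixels), "k1" (the pictures are not rectified: a ray, as slopes to the right and down, at radius r is drawn at 1 + k1 r^2 times it, then the intrinsics apply), "R" (3x3) and "t" (3): a world point X has camera coordinates R X + t. Camera axes: x right, y down, z forward; pixel columns grow to the right and rows downward; lengths in m; the calibration is good to about 2 mm. A picture is of the moment at which its call begins. There is no depth.
- workorder.sign_off(): hands the job in; it is judged then, once.
The state is a dict: "time_s": time; "qpos": joint angles; "joint_velocities": joint speeds; "effort": joint torques, N m; "tool_pos": TCP position; "tool_rot": TCP orientation; "force": force on the tool from outside, world axes, zero at the start; "wrist_torque": the same for the moment, N m; "grip_width": finger opening in m; "grasp_force": force on a finger pad.
Only numpy, scipy, OpenCV 4.12 (cv2) and the standard library are available. Lean on these libraries where they do the work, as an engineer would, in place of code of your own. Each camera call takes 0.05 s, during which the arm holds its last target. There are 200 camera calls.

## Working session

There is one attempt and no reset: what is moved stays moved. The work goes in short steps, Python scripts to look and compute and a tool call to move; the robot and the scene stay as the last step left them, time stands still between calls to the robot, and variables do not carry over. Pictures are saved under pics/ and viewed, at most 10 in all, crops included, and the job is handed in when it is done.

Besides the shell and the picture viewer there is one more tool, called after "Request:" as name(argument=value, ...) on one line, values as JSON. drive_tool: Moves the arm, as the interface text tells. Its arguments: {"type":"object","properties":{"moves":{"type":"array"},"force":{"type":"number"}},"required":["moves"]}

```bash
mkdir -p pics; ls; cat > h.py <<'E'
import numpy as np, cv2
from cell import sensors, vision, workorder, env
def cam(n):
    return vision.read_camera(n)
def ray(c,u,v):
    x=(u-c["cx"])/c["fx"]; y=(v-c["cy"])/c["fy"]
    K=np.array([[1,0,0],[0,1,0],[0,0,1.]])
    s=cv2.undistortPoints(np.array([[[x,y]]],float),K,np.array([c["k1"],0,0,0.]))[0,0]
    R=np.array(c["R"]);t=np.array(c["t"])
    return -R.T@t, R.T@np.array([s[0],s[1],1.])
def onz(c,u,v,z):
    o,d=ray(c,u,v); return o+d*(z-o[2])/d[2]
def tri(c1,p1,c2,p2):
    o1,d1=ray(c1,*p1);o2,d2=ray(c2,*p2)
    s=np.linalg.lstsq(np.c_[d1,-d2],o2-o1,rcond=None)[0]
    a=o1+d1*s[0];b=o2+d2*s[1]; return (a+b)/2,np.linalg.norm(a-b)
def proj(c,X):
    p=np.array(c["R"])@X+np.array(c["t"]);x,y=p[:2]/p[2];k=1+c["k1"]*(x*x+y*y)
    return np.array([c["cx"]+c["fx"]*x*k,c["cy"]+c["fy"]*y*k])
E
python3 - <<'E'
from h import *
import pickle
for n in("scene","top"):
    c=cam(n); cv2.imwrite(f"pics/{n}0.png",c["image"][:,:,::-1]); pickle.dump(c,open(n+"0.pkl","wb"))
    print(n,c["fx"],c["k1"],-np.array(c["R"]).T@c["t"])
print(sensors.get_obs(), env.tip_extent)
E
```

```text
pics
scene 484.2398101806263 -0.0257437670911902 [-0.0526675   1.19734974  0.80388949]
top 373.9231183124013 0.017825924886698256 [0.42736002 0.22249552 1.01054602]
{'time_s': 0.1, 'qpos': array([-76.08216997,  18.43606758,  -4.01592471,  83.16824095,
         1.2948919 ,  78.54106959,  -3.25845991]), 'joint_velocities': array([-0.00243206, -0.05762909,  0.02895072, -0.20108152, -0.00989442,
        0.09422406,  0.07870965]), 'effort': array([-6.57928649e-04, -4.92569053e+01, -4.05933447e-01, -3.13399208e+01,
       -6.41677575e-02,  3.94299324e-02,  5.96572954e-05]), 'tool_pos': array([0.14736594, 0.63257515, 0.22955382]), 'tool_rot': array([-1.79899850e+02,  5.24029498e-03,  1.66893668e+02]), 'force': array([ 0.23685645, -0.84250797, -0.68111329]), 'wrist_torque': array([ 0.02742526, -0.00085186, -0.01367179]), 'grasp_force': 0.0, 'grip_width': 0.08672120126687084} 0.008
```

View pics/scene0.png

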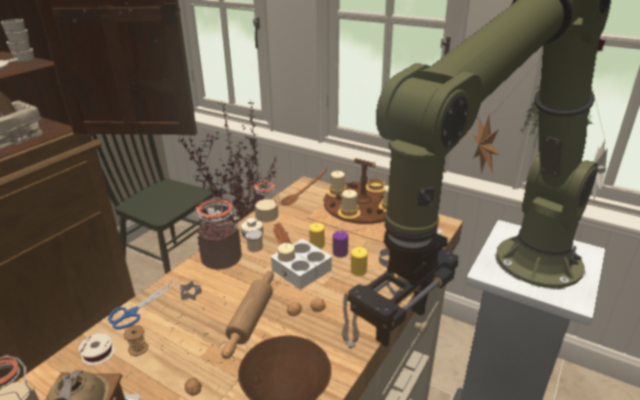

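View pics/top0.png

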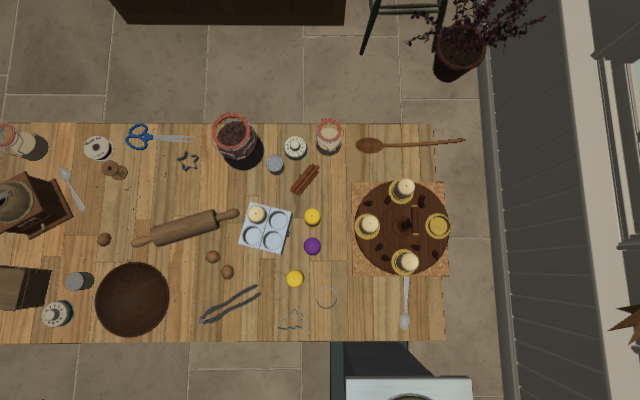

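The top picture shows the mould at (265,228) with an ivory candle at (257,214), and the stand at (401,227) with its empty cup at (438,226). Three ivory candles stand in the cups at (403,188), (368,225) and (404,261). The look-alikes, yellow at (312,216) and (295,279) and purple at (312,246), stand loose on the table. The candle meant is the ivory one at (257,214), the only one in the mould. I'll enlarge to confirm.

```bash
python3 - <<'E'
import cv2
a=cv2.imread("pics/top0.png")[170:290,230:460]; cv2.imwrite("pics/topc.png",cv2.resize(a,None,fx=3.4,fy=3.4,interpolation=cv2.INTER_CUBIC))
a=cv2.imread("pics/scene0.png")[150:290,260:400]; cv2.imwrite("pics/scc.png",cv2.resize(a,None,fx=4.2,fy=4.2,interpolation=cv2.INTER_CUBIC))
E
```

```text
(no output)
```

View pics/topc.png

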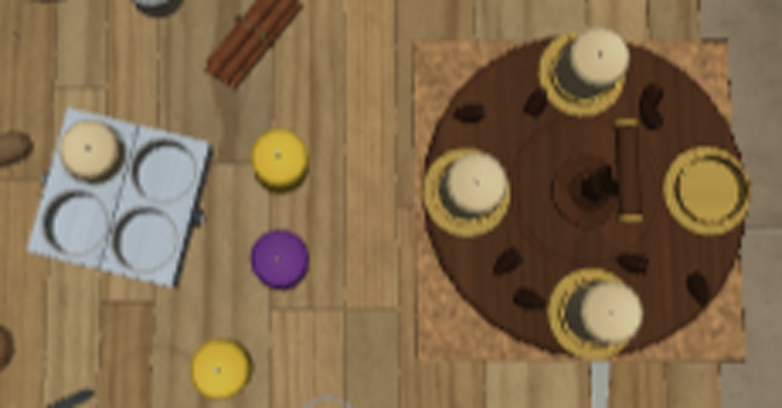

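View pics/scc.png

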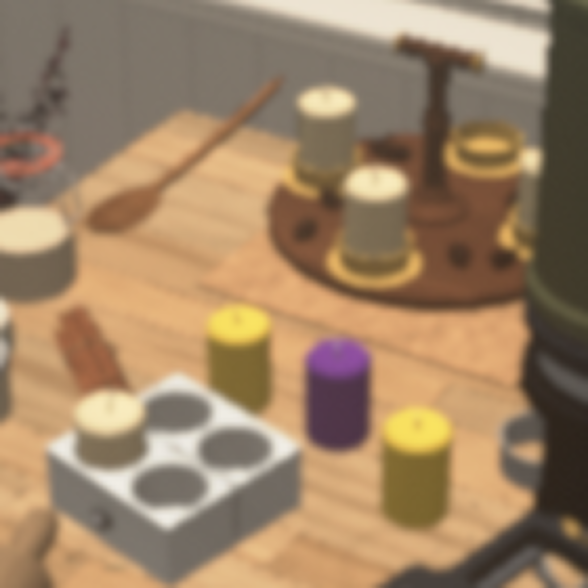

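The crops confirm it: the ivory candle stands in the mould cavity at top-crop (90,150), the empty brass cup is at top-crop (706,191), and the T-bar has brass ends at top-crop (627,121) and (630,217). Next I measure these with masks in both views.

```bash
python3 - <<'E'
from h import *
import pickle
T=pickle.load(open("top0.pkl","rb"));S=pickle.load(open("scene0.pkl","rb"))
def blobs(c,lo,hi,box,name,amin=3):
    x0,y0,x1,y1=box
    h=cv2.cvtColor(c["image"][y0:y1,x0:x1],cv2.COLOR_RGB2HSV)
    m=cv2.inRange(h,lo,hi)
    n,l,s,ce=cv2.connectedComponentsWithStats(m)
    for i in range(1,n):
        if s[i,4]>=amin: print(name,"c",np.round(ce[i]+[x0,y0],2),"box",s[i,:4]+[x0,y0,0,0],"A",s[i,4])
for c,box,pts,n in((T,(230,170,460,290),[(257,214),(403,187),(438,226),(414,206),(415,234)],"top"),(S,(260,150,400,290),[(287,248),(350,193),(337,174),(375,185),(355,160),(373,165)],"sc")):
    h=cv2.cvtColor(c["image"],cv2.COLOR_RGB2HSV)
    for p in pts: print(n,p,h[p[1],p[0]])
blobs(T,(10,30,150),(28,130,255),(240,200,275,228),"Tnew",20)
blobs(T,(10,30,170),(28,130,255),(350,175,425,275),"Tcand",20)
blobs(T,(15,120,100),(32,255,255),(345,175,460,285),"Tbrass")
blobs(S,(10,30,190),(28,140,255),(275,240,298,265),"Snew",10)
blobs(S,(10,30,190),(28,140,255),(330,165,362,200),"Scand",10)
blobs(S,(15,120,80),(32,255,255),(330,150,400,220),"Sbrass")
E
```

```text
top (257, 214) [ 22  73 204]
top (403, 187) [ 21  80 195]
top (438, 226) [ 21 151 172]
top (414, 206) [ 20 157 122]
top (415, 234) [ 20 157 140]
sc (287, 248) [ 23  62 245]
sc (350, 193) [ 22  67 241]
sc (337, 174) [ 22  67 239]
sc (375, 185) [ 19 144 213]
sc (355, 160) [ 15 108 111]
sc (373, 165) [ 17 119 122]
Tnew c [254.24 201.5 ] box [248 200  13   7] A 38
Tnew c [271.97 203.03] box [269 200   6   8] A 32
Tnew c [255.01 212.98] box [246 205  18  17] A 212
Tcand c [406.31 185.73] box [399 178  16  16] A 189
Tcand c [370.05 223.04] box [363 215  16  17] A 200
Tcand c [409.83 261.4 ] box [402 253  16  17] A 210
Tbrass c [345. 179.] box [345 175   1   9] A 9
Tbrass c [382.98 245.79] box [350 175  99 110] A 2357
Tbrass c [420. 177.] box [420 176   1   3] A 3
Tbrass c [397.93 194.1 ] box [388 179  26  26] A 201
Tbrass c [434.89 188.84] box [415 180  30  27] A 286
Tbrass c [345.  186.5] box [345 185   1   4] A 4
Tbrass c [345.  191.5] box [345 190   1   4] A 4
Tbrass c [345. 197.] box [345 195   1   5] A 5
Tbrass c [413.5 205.5] box [411 205   6   2] A 12
Tbrass c [437.1  225.76] box [425 213  26  26] A 477
Tbrass c [345.  218.5] box [345 217   1   4] A 4
Tbrass c [345. 228.] box [345 227   1   3] A 3
Tbrass c [415.5 233.5] box [413 233   6   2] A 12
Tbrass c [348. 262.] box [348 261   1   3] A 3
Tbrass c [349.  282.5] box [349 281   1   4] A 4
Snew c [285.09 246.84] box [275 240  23  15] A 206
Scand c [337.21 173.83] box [331 171  13   7] A 72
Scand c [349.06 193.32] box [342 190  15   8] A 93
Sbrass c [374.38 185.89] box [365 180  19  13] A 215
Sbrass c [345.  186.8] box [344 185   3   4] A 10
Sbrass c [334.45 193.09] box [330 188  11  10] A 67
Sbrass c [382.15 206.26] box [378 199   9  14] A 73
Sbrass c [348.59 213.08] box [337 204  24  15] A 196
Sbrass c [331.38 218.5 ] box [330 217   5   3] A 8
```

```bash
python3 - <<'E'
from h import *
import pickle
np.set_printoptions(precision=4,suppress=True)
T=pickle.load(open("top0.pkl","rb"));S=pickle.load(open("scene0.pkl","rb"))
for n,a,b in(("new",(256.3,213.9),(286.2,248.)),("cand up",(406.3,185.7),(337.2,173.8)),("cand left",(370.05,223.04),(349.1,193.3)),("rim",(437.4,225.9),(375.5,183.5)),("bar mid",(414.5,219.5),(364.9,162.4)),("capA",(413.5,205.5),(355.5,160.)),("capB",(415.5,233.5),(374.3,165))): print(n,*tri(T,a,S,b))
E1=lambda u,v,z:onz(T,u,v,z)
# robust circle centers in top view
for n,p,z in(("new",(255.0,213.),.078),("new2",(256.3,213.9),.078),("c1?",(406.3,185.7),.110),("c2",(370.05,223.04),.110),("c3",(409.83,261.4),.110),("rim",(437.4,225.9),.063),("rim blob",(437.1,225.76),.063),("bar",(414.5,219.5),.1785)): print(n,onz(T,*p,z)[:2])
# platter outline: dark reddish mask
g=T["image"][170:290,340:460]; h=cv2.cvtColor(g,cv2.COLOR_RGB2HSV)
m=cv2.inRange(h,(0,60,20),(18,255,95))
cs,_=cv2.findContours(m,cv2.RETR_EXTERNAL,cv2.CHAIN_APPROX_NONE); c=max(cs,key=cv2.contourArea)
(x,y),r=cv2.minEnclosingCircle(c); print("enc",x+340,y+170,r, onz(T,x+340,y+170,.043), r/374*(1.01-.043))
# mould top face
h=cv2.cvtColor(T["image"],cv2.COLOR_RGB2HSV)[195:262,232:300]
m=cv2.inRange(h,(95,10,120),(125,90,255));m=cv2.morphologyEx(m,cv2.MORPH_OPEN,np.ones((2,2)))
cs,_=cv2.findContours(m,cv2.RETR_EXTERNAL,cv2.CHAIN_APPROX_NONE); c=max(cs,key=cv2.contourArea)
q=cv2.minAreaRect(c); print("mould",q[0][0]+232,q[0][1]+195,q[1:],onz(T,q[0][0]+232,q[0][1]+195,.05))
E
```

```text
new [0.5598 0.383  0.0738] 0.003333122412311827
cand up [0.625  0.0086 0.1068] 0.002983494365351807
cand left [0.532  0.1005 0.1072] 0.0024267658178906437
rim [ 0.5305 -0.0782  0.0581] 0.0033565111319752224
bar mid [0.5318 0.0073 0.1692] 1.1434015620844306e-06
capA [0.5636 0.0083 0.1698] 0.00047018671668875895
capB [0.5004 0.0063 0.1678] 0.0006453826278923436
new [0.56   0.3848]
new2 [0.5577 0.3815]
c1? [0.623  0.0087]
c2 [0.5306 0.1004]
c3 [0.4388 0.0079]
rim [ 0.5285 -0.0774]
rim blob [ 0.5288 -0.0766]
bar [0.5306 0.0097]
enc 402.5 226.0 48.787906646728516 [0.5304 0.0071 0.043 ] 0.1261441329609264
mould 265.5882339477539 228.64705657958984 ((43.17133712768555, 42.6862678527832), 14.03624439239502) [0.5234 0.3613 0.05  ]
```

```bash
cat >> h.py <<'E'
from scipy.spatial.transform import Rotation as Ro
def plan(x,y,z,yaw):
    o=sensors.get_obs(); R=Ro.from_euler("xyz",o["tool_rot"],degrees=True)
    G=Ro.from_euler("xyz",[180,0,yaw],degrees=True)
    print("t",round(o["time_s"],2),"pos",np.round(o["tool_pos"]*1000,1),"rot",np.round(o["tool_rot"],2),"q7",round(o["qpos"][6],1),"F",np.round(o["force"],1),"w",round(o["grip_width"]*1000,1),"gf",round(o["grasp_force"],1))
    print("shift mm",np.round(R.inv().apply((np.array([x,y,z])-o["tool_pos"])*1000),1),"rotvec",np.round((R.inv()*G).as_rotvec(),3))
E
python3 -c "
from h import *
plan(.5565,.3815,.150,90)"
```

```text
t 0.1 pos [147.4 632.6 229.6] rot [-1.7990e+02  1.0000e-02  1.6689e+02] q7 -3.3 F [ 0.2 -0.8 -0.7] w 86.7 gf 0.0
shift mm [-455.4 -151.6   79.9] rotvec [-1.000e-03  1.000e-03  1.342e+00]
```

Request:
drive_tool(moves=[{"x":-23,"y":-8,"z":0,"rz":0.1,"fingers":-1},{"x":-68,"y":-23,"z":0,"rz":0.25,"fingers":-1},{"x":-115,"y":-38,"z":0,"rz":0.4,"fingers":-1},{"x":-165,"y":-55,"z":0,"rz":0.55,"fingers":-1},{"x":-215,"y":-71,"z":0,"rz":0.7,"fingers":-1},{"x":-265,"y":-88,"z":10,"rz":0.85,"fingers":-1},{"x":-315,"y":-105,"z":20,"rz":1.0,"fingers":-1},{"x":-365,"y":-121,"z":40,"rz":1.15,"fingers":-1},{"x":-410,"y":-136,"z":60,"rz":1.25,"fingers":-1},{"x":-440,"y":-147,"z":72,"rz":1.31,"fingers":-1},{"x":-455,"y":-152,"z":78,"rz":1.342,"fingers":-1},{"x":-455,"y":-152,"z":78,"rz":1.342,"fingers":-1},{"x":-455,"y":-152,"z":78,"rz":1.342,"fingers":-1}])

```text
invalid input at $.moves[0]: expected keys x, y, z, rx, ry, rz, fingers
```

```bash
python3 -c "
from h import *
import pickle
plan(.5565,.3815,.062,90)
c=cam('scene');pickle.dump(c,open('scene1.pkl','wb'))
a=c['image'][130:290,240:420,::-1];cv2.imwrite('pics/s1.png',cv2.resize(a,None,fx=3.7,fy=3.7,interpolation=cv2.INTER_CUBIC))"
```

```text
t 0.1 pos [147.4 632.6 229.6] rot [-1.7990e+02  1.0000e-02  1.6689e+02] q7 -3.3 F [ 0.2 -0.8 -0.7] w 86.7 gf 0.0
shift mm [-455.4 -151.5  167.9] rotvec [-1.000e-03  1.000e-03  1.342e+00]
```

View pics/s1.png

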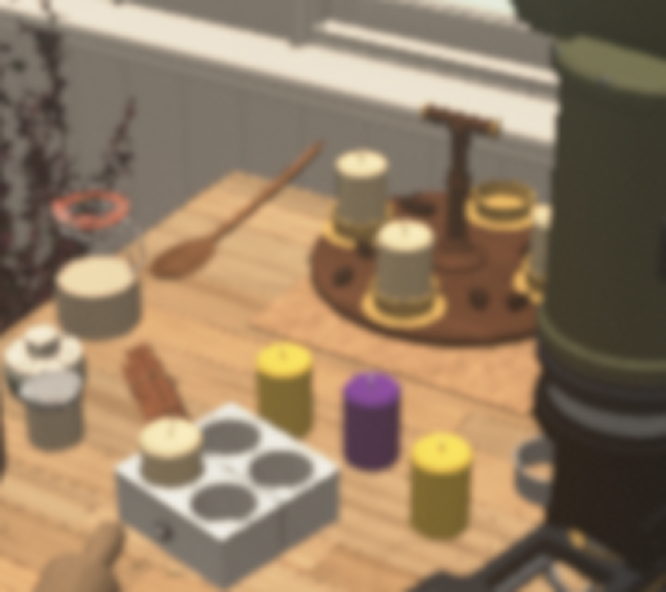

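The move was refused because every row needs all seven keys, so the picture shows the unchanged scene. I'll send the move again.

Request:
drive_tool(moves=[{"x":-23,"y":-8,"z":0,"rx":0,"ry":0,"rz":0.1,"fingers":-1},{"x":-68,"y":-23,"z":0,"rx":0,"ry":0,"rz":0.25,"fingers":-1},{"x":-115,"y":-38,"z":0,"rx":0,"ry":0,"rz":0.4,"fingers":-1},{"x":-165,"y":-55,"z":0,"rx":0,"ry":0,"rz":0.55,"fingers":-1},{"x":-215,"y":-71,"z":0,"rx":0,"ry":0,"rz":0.7,"fingers":-1},{"x":-265,"y":-88,"z":10,"rx":0,"ry":0,"rz":0.85,"fingers":-1},{"x":-315,"y":-105,"z":20,"rx":0,"ry":0,"rz":1.0,"fingers":-1},{"x":-365,"y":-121,"z":40,"rx":0,"ry":0,"rz":1.15,"fingers":-1},{"x":-410,"y":-136,"z":60,"rx":0,"ry":0,"rz":1.25,"fingers":-1},{"x":-440,"y":-147,"z":72,"rx":0,"ry":0,"rz":1.31,"fingers":-1},{"x":-455,"y":-152,"z":78,"rx":0,"ry":0,"rz":1.342,"fingers":-1},{"x":-455,"y":-152,"z":78,"rx":0,"ry":0,"rz":1.342,"fingers":-1},{"x":-455,"y":-152,"z":78,"rx":0,"ry":0,"rz":1.342,"fingers":-1}])

```text
time_s: 1.78
tool_pos: [0.5547, 0.3843, 0.1533]
tool_rot: [-180.0, -0.1, 90.2]
force: [-0.2, 0.3, -0.3]
grip_width: 0.0871
grasp_force: 0.0
```

```bash
python3 -c "
from h import *
import pickle
plan(.5565,.3815,.062,90)
for n in('scene','top'):
  c=cam(n);pickle.dump(c,open(n+'1.pkl','wb'))
  if n=='scene':
    a=c['image'][130:290,240:420,::-1];cv2.imwrite('pics/s1b.png',cv2.resize(a,None,fx=3.7,fy=3.7,interpolation=cv2.INTER_CUBIC))"
```

```text
t 1.77 pos [554.7 384.3 153.3] rot [-1.7998e+02 -1.1000e-01  9.0200e+01] q7 -31.1 F [-0.2  0.3 -0.3] w 87.1 gf 0.0
shift mm [-2.9  1.9 91.3] rotvec [-0.    -0.002  0.004]
```

View pics/s1b.png

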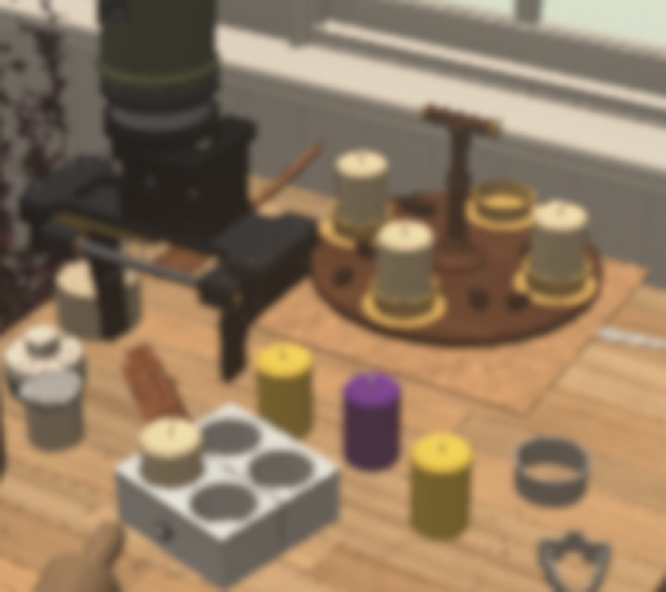

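The arm is over the mould with all four candles visible and the stand unobstructed; the candle in the mould is at crop (170,450). I descend and grip.

Request:
drive_tool(moves=[{"x":-1,"y":1,"z":10,"rx":0,"ry":0,"rz":0,"fingers":-1},{"x":-3,"y":2,"z":30,"rx":0,"ry":0,"rz":0,"fingers":-1},{"x":-3,"y":2,"z":50,"rx":0,"ry":0,"rz":0,"fingers":-1},{"x":-3,"y":2,"z":70,"rx":0,"ry":0,"rz":0,"fingers":-1},{"x":-3,"y":2,"z":83,"rx":0,"ry":0,"rz":0,"fingers":-1},{"x":-3,"y":2,"z":90,"rx":0,"ry":0,"rz":0,"fingers":-1},{"x":-3,"y":2,"z":91,"rx":0,"ry":0,"rz":0,"fingers":-1},{"x":-3,"y":2,"z":91,"rx":0,"ry":0,"rz":0,"fingers":1},{"x":-3,"y":2,"z":91,"rx":0,"ry":0,"rz":0,"fingers":1},{"x":-3,"y":2,"z":91,"rx":0,"ry":0,"rz":0,"fingers":1},{"x":-3,"y":2,"z":91,"rx":0,"ry":0,"rz":0,"fingers":1},{"x":-3,"y":2,"z":91,"rx":0,"ry":0,"rz":0,"fingers":1},{"x":-3,"y":2,"z":91,"rx":0,"ry":0,"rz":0,"fingers":1}], force=15)

```text
time_s: 3.5
tool_pos: [0.5588, 0.3788, 0.0618]
tool_rot: [179.9, -0.0, 90.0]
force: [1.6, 0.8, 0.5]
grip_width: 0.0435
grasp_force: 15.0
```

```bash
python3 - <<'E'
from h import *
import pickle
np.set_printoptions(precision=4,suppress=True)
plan(.531,-.0835,.2,90)
T=pickle.load(open("top0.pkl","rb"));S=pickle.load(open("scene1.pkl","rb"))
# rim of empty cup: outer ring top; brass mask extremes at 8x
for n,c,(x0,y0,x1,y1) in(("T",T,(422,208,456,244)),("S",S,(362,174,390,196))):
    g=cv2.resize(c["image"][y0:y1,x0:x1],None,fx=8,fy=8,interpolation=cv2.INTER_CUBIC)
    m=cv2.inRange(cv2.cvtColor(g,cv2.COLOR_RGB2HSV),(15,110,120),(32,255,255))
    cs,_=cv2.findContours(m,cv2.RETR_EXTERNAL,cv2.CHAIN_APPROX_NONE);k=max(cs,key=cv2.contourArea)
    b=np.array(cv2.boundingRect(k))/8; print(n,"box",b+[x0-.4,y0-.4,0,0])
for name,X in(("rim",(.531,-.0835,.063)),("rim2",(.5305,-.081,.063))):
    r=.027;P=np.array([np.add(X,(r*np.cos(a),r*np.sin(a),0)) for a in np.linspace(0,6.28,60)])
    P2=np.array([np.add(X,(r*np.cos(a),r*np.sin(a),-.02)) for a in np.linspace(0,6.28,60)])
    for n,c in(("T",T),("S",S)):
        for q in(P,P2):
            p=np.array([proj(c,v) for v in q]);print(name,n,p.min(0),p.max(0))
# candle on right in scene
E
```

```text
t 3.5 pos [558.8 378.8  61.8] rot [179.93  -0.02  89.98] q7 -29.7 F [1.6 0.8 0.5] w 43.5 gf 15.0
shift mm [-462.2  -27.5 -138.4] rotvec [ 0.001 -0.    -0.   ]
T box [424.725 212.85   26.     25.75 ]
S box [365.225 179.225  18.875  13.25 ]
rim T [429.1376 214.4055] [450.365  235.5095]
rim T [426.918  215.4535] [447.7119 236.1376]
rim S [368.3662 177.6632] [385.0079 185.4193]
rim S [368.1198 183.0009] [384.6555 190.8665]
rim2 T [428.1669 214.5998] [449.395  235.7078]
rim2 T [425.9667 215.6441] [446.7614 236.3319]
rim2 S [368.1564 177.9991] [384.8194 185.7756]
rim2 S [367.911  183.3416] [384.4677 191.2277]
```

```bash
python3 - <<'E'
from h import *
import pickle
np.set_printoptions(precision=4,suppress=True)
T=pickle.load(open("top0.pkl","rb"));S=pickle.load(open("scene1.pkl","rb"))
def lid(c,p,w,vlo,slo=30,shi=125):
    x0,y0=int(p[0]-w),int(p[1]-w)
    g=cv2.resize(c["image"][y0:y0+2*w+1,x0:x0+2*w+1],None,fx=8,fy=8,interpolation=cv2.INTER_CUBIC)
    h=cv2.cvtColor(g,cv2.COLOR_RGB2HSV); m=cv2.inRange(h,(12,slo,vlo),(30,shi,255))
    n,l,s,ce=cv2.connectedComponentsWithStats(m); k=l[8*w,8*w] or 1+np.argmax(s[1:,4])
    cs,_=cv2.findContours((l==k).astype(np.uint8),cv2.RETR_EXTERNAL,cv2.CHAIN_APPROX_NONE)
    e=cv2.fitEllipse(cv2.convexHull(max(cs,key=len)))
    return (e[0][0]+.5)/8-.5+x0,(e[0][1]+.5)/8-.5+y0,np.array(e[1])/8
Z=[.078,.110,.110,.110]
for v in(150,165,180):
  for n,p,z in zip(("new","up","left","front"),((255,213),(406,186),(370,223),(410,261)),Z):
    a=lid(T,p,13,v); print(v,n,np.array(a[:2]),a[2],onz(T,a[0],a[1],z)[:2])
for v in(200,220):
  for n,p,z in zip(("new","up","left","front"),((286,248),(337,174),(349,193),(391,188)),Z):
    a=lid(S,p,11,v); print("S",v,n,np.array(a[:2]),a[2],onz(S,a[0],a[1],z)[:2])
# empty cavities in top view: circles
g=cv2.resize(cv2.cvtColor(T["image"],cv2.COLOR_RGB2GRAY)[195:262,232:300],None,fx=6,fy=6,interpolation=cv2.INTER_CUBIC)
k=cv2.HoughCircles(g,cv2.HOUGH_GRADIENT,1.5,70,param1=80,param2=20,minRadius=44,maxRadius=64)
for x,y,r in k[0]: u,v=(x+.5)/6-.5+232,(y+.5)/6-.5+195; print("cav",u,v,r/6,onz(T,u,v,.05)[:2])
E
```

```text
150 new [255.2108 212.9895] [15.9377 16.9147] [0.56   0.3843]
150 up [406.7028 178.9712] [27.0062 28.8175] [0.64  0.007]
150 left [370.0492 223.0339] [16.4234 18.3048] [0.5306 0.1004]
150 front [409.7176 261.4067] [16.6675 18.7328] [0.4388 0.0082]
165 new [255.1159 212.8758] [15.781  16.0537] [0.5603 0.3845]
165 up [406.2017 185.5887] [15.6311 16.2188] [0.6233 0.0089]
165 left [369.9373 222.9438] [15.9096 17.3072] [0.5308 0.1006]
165 front [409.8294 261.2464] [16.1713 17.6517] [0.4391 0.0079]
180 new [255.1502 212.9572] [14.9309 15.1809] [0.5601 0.3844]
180 up [406.3548 185.71  ] [14.7909 15.3613] [0.623  0.0086]
180 left [370.1008 223.1131] [15.3367 15.7771] [0.5304 0.1002]
180 front [409.9828 261.4406] [15.5862 16.3438] [0.4387 0.0075]
S 200 new [285.6882 247.1855] [ 9.4871 17.949 ] [0.5612 0.3858]
S 200 up [337.3038 173.7666] [ 5.6196 11.8592] [0.6232 0.0141]
S 200 left [349.0278 193.1235] [ 6.9669 13.2021] [0.5314 0.1046]
S 200 front [390.5313 187.7285] [ 6.5485 13.6616] [0.4411 0.0125]
S 220 new [285.4588 247.4533] [ 8.0036 14.7395] [0.561  0.3871]
S 220 up [337.3301 173.7306] [ 4.4424 10.697 ] [0.6233 0.0139]
S 220 left [349.084  193.0826] [ 5.8113 11.9911] [0.5314 0.1043]
S 220 front [390.7045 187.6939] [ 5.3006 12.2294] [0.4407 0.0121]
cav 272.70834 240.45833 9.908334 [0.4931 0.3424]
cav 278.20834 220.95833 10.233334 [0.5432 0.3293]
cav 256.95834 214.20833 9.433333 [0.5608 0.3845]
cav 255.45833 236.95833 10.508333 [0.5021 0.3867]
```

Request:
drive_tool(moves=[{"x":0,"y":0,"z":-5,"rx":0,"ry":0,"rz":0,"fingers":1},{"x":0,"y":0,"z":-15,"rx":0,"ry":0,"rz":0,"fingers":1},{"x":0,"y":0,"z":-30,"rx":0,"ry":0,"rz":0,"fingers":1},{"x":0,"y":0,"z":-60,"rx":0,"ry":0,"rz":0,"fingers":1},{"x":0,"y":0,"z":-100,"rx":0,"ry":0,"rz":0,"fingers":1},{"x":0,"y":0,"z":-140,"rx":0,"ry":0,"rz":0,"fingers":1},{"x":0,"y":0,"z":-175,"rx":0,"ry":0,"rz":0,"fingers":1},{"x":0,"y":0,"z":-200,"rx":0,"ry":0,"rz":0,"fingers":1},{"x":0,"y":0,"z":-205,"rx":0,"ry":0,"rz":0,"fingers":1},{"x":0,"y":0,"z":-205,"rx":0,"ry":0,"rz":0,"fingers":1}])

```text
time_s: 4.75
tool_pos: [0.5573, 0.3788, 0.2664]
tool_rot: [-179.9, 0.0, 90.0]
force: [0.5, -0.4, -1.3]
grip_width: 0.0441
grasp_force: 15.0
```

Request:
drive_tool(moves=[{"x":-10,"y":-1,"z":0,"rx":0,"ry":0,"rz":0,"fingers":1},{"x":-30,"y":-2,"z":0,"rx":0,"ry":0,"rz":0,"fingers":1},{"x":-65,"y":-4,"z":0,"rx":0,"ry":0,"rz":0,"fingers":1},{"x":-105,"y":-6,"z":0,"rx":0,"ry":0,"rz":0,"fingers":1},{"x":-145,"y":-8,"z":0,"rx":0,"ry":0,"rz":0,"fingers":1},{"x":-185,"y":-11,"z":0,"rx":0,"ry":0,"rz":0,"fingers":1},{"x":-225,"y":-13,"z":0,"rx":0,"ry":0,"rz":0,"fingers":1},{"x":-265,"y":-15,"z":0,"rx":0,"ry":0,"rz":0,"fingers":1},{"x":-305,"y":-18,"z":0,"rx":0,"ry":0,"rz":0,"fingers":1},{"x":-345,"y":-20,"z":0,"rx":0,"ry":0,"rz":0,"fingers":1},{"x":-385,"y":-22,"z":0,"rx":0,"ry":0,"rz":0,"fingers":1},{"x":-420,"y":-24,"z":0,"rx":0,"ry":0,"rz":0,"fingers":1},{"x":-448,"y":-26,"z":0,"rx":0,"ry":0,"rz":0,"fingers":1},{"x":-462,"y":-27,"z":0,"rx":0,"ry":0,"rz":0,"fingers":1},{"x":-467,"y":-27,"z":10,"rx":0,"ry":0,"rz":0,"fingers":1},{"x":-467,"y":-27,"z":35,"rx":0,"ry":0,"rz":0,"fingers":1},{"x":-467,"y":-27,"z":70,"rx":0,"ry":0,"rz":0,"fingers":1},{"x":-467,"y":-27,"z":105,"rx":0,"ry":0,"rz":0,"fingers":1},{"x":-467,"y":-27,"z":122,"rx":0,"ry":0,"rz":0,"fingers":1},{"x":-467,"y":-27,"z":125,"rx":0,"ry":0,"rz":0,"fingers":1}])

```text
time_s: 7.25
tool_pos: [0.5305, -0.0874, 0.1404]
tool_rot: [-179.9, -0.0, 90.1]
force: [-0.3, 0.6, -1.0]
grip_width: 0.0439
grasp_force: 15.0
```

```bash
python3 -c "
from h import *
import pickle
plan(.5305,-.089,.142,90)
L=[]
for n,(x,y) in(('scene',(330,130)),('top',(390,180))):
  c=cam(n);pickle.dump(c,open(n+'2.pkl','wb'))
  a=c['image'][y:y+90,x:x+70,::-1];L.append(cv2.resize(a,None,fx=5.6,fy=5.6,interpolation=cv2.INTER_CUBIC))
cv2.imwrite('pics/p2.png',np.hstack(L))"
```

```text
t 7.25 pos [530.5 -87.4 140.4] rot [-179.87   -0.     90.06] q7 12.0 F [-0.3  0.6 -1. ] w 43.9 gf 15.0
shift mm [-1.6  0.  -1.6] rotvec [-0.002 -0.     0.001]
```

View pics/p2.png

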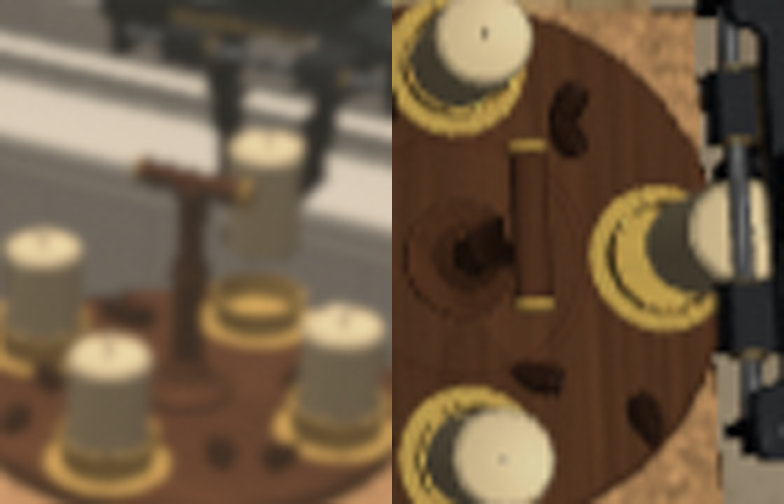

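The candle hangs upright above the empty cup in both views: scene crop lid (267,148) above rim (255,290), top crop lid about (740,231) and cup ring about (662,257). Next I compute the offset.

```bash
python3 - <<'E'
from h import *
import pickle
np.set_printoptions(precision=4,suppress=True)
T=pickle.load(open("top2.pkl","rb"));S=pickle.load(open("scene2.pkl","rb"))
def up(c,x0,y0,w,h,k=8): return cv2.resize(c["image"][y0:y0+h,x0:x0+w],None,fx=k,fy=k,interpolation=cv2.INTER_CUBIC)
def sub(p,x0,y0,k=8): return (p[0]+.5)/k-.5+x0,(p[1]+.5)/k-.5+y0
def circ(P): # algebraic
    A=np.c_[2*P,np.ones(len(P))];s=np.linalg.lstsq(A,(P**2).sum(1),rcond=None)[0];return s[:2],np.sqrt(s[2]+s[:2]@s[:2])
# held lid, scene
g=up(S,368,150,20,14);m=cv2.inRange(cv2.cvtColor(g,cv2.COLOR_RGB2HSV),(12,30,205),(30,125,255))
cs,_=cv2.findContours(m,0,1);k=max(cs,key=cv2.contourArea);e=cv2.fitEllipse(cv2.convexHull(k));ls=sub(e[0],368,150);print("S lid",ls,np.array(e[1])/8,onz(S,*ls,.1566))
# held lid, top: left arc
g=up(T,436,208,20,26);m=cv2.inRange(cv2.cvtColor(g,cv2.COLOR_RGB2HSV),(12,30,165),(30,115,255))
cs,_=cv2.findContours(m,0,1);k=max(cs,key=cv2.contourArea)[:,0].astype(float)
print("bbox",k.min(0)/8+[436,208],k.max(0)/8+[436,208])
a=k[k[:,0]<k[:,0].min()+56];p,r=circ(a);lt=sub(p,436,208);print("T lid",lt,r/8,onz(T,*lt,.1566),"tri",*tri(T,lt,S,ls))
# flange in top: brass region, left arc; all cups the same
for n,(x0,y0,w,h),f in(("empty",(420,208,40,40),lambda P:P[:,0]<17*8),):
    g=up(T,x0,y0,w,h);m=cv2.inRange(cv2.cvtColor(g,cv2.COLOR_RGB2HSV),(15,110,110),(32,255,255))
    cs,_=cv2.findContours(m,0,1);k=cv2.convexHull(max(cs,key=cv2.contourArea))
    T0=pickle.load(open("top0.pkl","rb"));g=up(T0,x0,y0,w,h);m=cv2.inRange(cv2.cvtColor(g,cv2.COLOR_RGB2HSV),(15,110,110),(32,255,255))
    cs,_=cv2.findContours(m,0,1);P=max(cs,key=cv2.contourArea)[:,0].astype(float);p,r=circ(P);c=sub(p,x0,y0);print("flange",c,r/8,onz(T0,*c,.046),"R mm",r/8/374*.965)
# predicted lid/rims for TCP-relative
for y in(-.087,-.082): print("pred lid",y,proj(T,np.array([.5305,y,.1566])),proj(S,np.array([.5305,y,.1566])))
for y in(-.080,-.0838): print("pred rim S",y,proj(S,np.array([.531,y,.063])),"floor T",proj(T,np.array([.531,y,.046])))
E
```

```text
S lid (377.28542041778564, 155.81747150421143) [ 4.8009 10.6371] [ 0.5316 -0.0788  0.1566]
bbox [443.875 213.75 ] [450.25  228.625]
T lid (np.float64(447.9087459315234), np.float64(220.7438306329598)) 5.23259189632833 [ 0.5304 -0.0726  0.1566] tri [ 0.5293 -0.0718  0.1599] 0.0015464816708094266
flange (np.float64(436.9997486821369), np.float64(225.98071406528416)) 12.203477148230592 [ 0.5301 -0.0817  0.046 ] R mm 0.0314875814118784
pred lid -0.087 [454.1748 220.6843] [378.7486 154.947 ]
pred lid -0.082 [451.9996 220.6858] [378.0573 155.52  ]
pred rim S -0.08 [376.2008 181.9162] floor T [436.3195 225.6293]
pred rim S -0.0838 [376.7147 181.4462] floor T [437.7856 225.6282]
```

Both cameras put the candle within about 1 mm of the cup; x needs +1 mm. I lower it.

Request:
drive_tool(moves=[{"x":0,"y":1,"z":8,"rx":0,"ry":0,"rz":0,"fingers":1},{"x":0,"y":1,"z":18,"rx":0,"ry":0,"rz":0,"fingers":1},{"x":0,"y":1,"z":26,"rx":0,"ry":0,"rz":0,"fingers":1},{"x":0,"y":1,"z":32,"rx":0,"ry":0,"rz":0,"fingers":1},{"x":0,"y":1,"z":35,"rx":0,"ry":0,"rz":0,"fingers":1},{"x":0,"y":1,"z":38,"rx":0,"ry":0,"rz":0,"fingers":1},{"x":0,"y":1,"z":38,"rx":0,"ry":0,"rz":0,"fingers":1}])

```text
time_s: 8.22
tool_pos: [0.5321, -0.0882, 0.1035]
tool_rot: [-180.0, -0.0, 90.0]
force: [-0.1, -0.3, -1.1]
grip_width: 0.0438
grasp_force: 15.0
```

Request:
drive_tool(moves=[{"x":0,"y":0,"z":2,"rx":0,"ry":0,"rz":0,"fingers":1},{"x":0,"y":0,"z":4,"rx":0,"ry":0,"rz":0,"fingers":1},{"x":0,"y":0,"z":6,"rx":0,"ry":0,"rz":0,"fingers":1},{"x":0,"y":0,"z":8,"rx":0,"ry":0,"rz":0,"fingers":1},{"x":0,"y":0,"z":8,"rx":0,"ry":0,"rz":0,"fingers":1}])

```text
time_s: 8.85
tool_pos: [0.532, -0.0881, 0.0953]
tool_rot: [-180.0, -0.0, 90.0]
force: [-0.2, -0.4, -1.4]
grip_width: 0.0437
grasp_force: 15.0
```

Request:
drive_tool(moves=[{"x":0,"y":0,"z":1,"rx":0,"ry":0,"rz":0,"fingers":1},{"x":0,"y":0,"z":2,"rx":0,"ry":0,"rz":0,"fingers":1},{"x":0,"y":0,"z":2,"rx":0,"ry":0,"rz":0,"fingers":1}])

```text
time_s: 9.22
tool_pos: [0.5321, -0.0881, 0.0935]
tool_rot: [-180.0, -0.0, 90.0]
force: [-0.4, 0.4, -0.6]
grip_width: 0.0436
grasp_force: 15.0
```

Request:
drive_tool(moves=[{"x":0,"y":0,"z":1,"rx":0,"ry":0,"rz":0,"fingers":1},{"x":0,"y":0,"z":1,"rx":0,"ry":0,"rz":0,"fingers":1}])

```text
time_s: 9.48
tool_pos: [0.5328, -0.0882, 0.0933]
tool_rot: [179.9, -0.0, 90.0]
force: [-0.6, 0.2, 3.5]
grip_width: 0.0434
grasp_force: 15.0
```

Request:
drive_tool(moves=[{"x":0,"y":0,"z":0,"rx":0,"ry":0,"rz":0,"fingers":-0.1},{"x":0,"y":0,"z":0,"rx":0,"ry":0,"rz":0,"fingers":-0.3},{"x":0,"y":0,"z":0,"rx":0,"ry":0,"rz":0,"fingers":-0.5},{"x":0,"y":0,"z":0,"rx":0,"ry":0,"rz":0,"fingers":-0.7},{"x":0,"y":0,"z":-1,"rx":0,"ry":0,"rz":0,"fingers":-0.8},{"x":0,"y":0,"z":-5,"rx":0,"ry":0,"rz":0,"fingers":-0.8},{"x":0,"y":0,"z":-15,"rx":0,"ry":0,"rz":0,"fingers":-0.8},{"x":0,"y":0,"z":-35,"rx":0,"ry":0,"rz":0,"fingers":-0.8},{"x":0,"y":0,"z":-60,"rx":0,"ry":0,"rz":0,"fingers":-0.8},{"x":0,"y":0,"z":-90,"rx":0,"ry":0,"rz":0,"fingers":-0.8},{"x":0,"y":0,"z":-120,"rx":0,"ry":0,"rz":0,"fingers":-0.8},{"x":0,"y":0,"z":-145,"rx":0,"ry":0,"rz":0,"fingers":-0.8},{"x":0,"y":0,"z":-150,"rx":0,"ry":0,"rz":0,"fingers":-0.8},{"x":0,"y":0,"z":-150,"rx":0,"ry":0,"rz":0,"fingers":-0.8}])

```text
time_s: 11.22
tool_pos: [0.532, -0.0881, 0.2424]
tool_rot: [180.0, -0.0, 90.0]
force: [-0.2, 0.1, -0.0]
grip_width: 0.0784
grasp_force: 0.0
```

```bash
python3 -c "
from h import *
import pickle
plan(.531,.0085,.26,180)
L=[]
for n,(x,y) in(('scene',(330,130)),('top',(390,180))):
  c=cam(n);pickle.dump(c,open(n+'3.pkl','wb'))
  a=c['image'][y:y+90,x:x+70,::-1];L.append(cv2.resize(a,None,fx=5.6,fy=5.6,interpolation=cv2.INTER_CUBIC))
cv2.imwrite('pics/p3.png',np.hstack(L))"
```

```text
t 11.22 pos [532.  -88.1 242.4] rot [ 1.7999e+02 -1.0000e-02  9.0000e+01] q7 9.3 F [-0.2  0.1 -0. ] w 78.4 gf 0.0
shift mm [ 96.7  -1.  -17.5] rotvec [ 0.    -0.    -1.571]
```

View pics/p3.png

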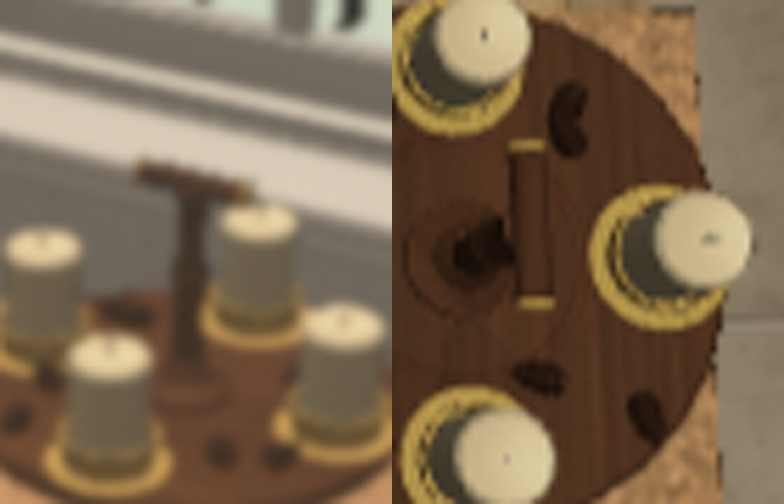

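The new candle stands upright in its cup (scene crop lid (258,222), top crop lid (703,240)), and the others are undisturbed. Next I get the platter angle and axis from the four lids and the bar caps.

```bash
cat > ang.py <<'E'
from h import *
def lids(c,P,v):
    out=[]
    for p in P:
        w=12;x0,y0=int(p[0])-w,int(p[1])-w
        g=cv2.resize(c["image"][y0:y0+25,x0:x0+25],None,fx=8,fy=8,interpolation=cv2.INTER_CUBIC)
        m=cv2.inRange(cv2.cvtColor(g,cv2.COLOR_RGB2HSV),(12,30,v),(30,115,255))
        cs,_=cv2.findContours(m,0,1);k=max(cs,key=cv2.contourArea);e=cv2.fitEllipse(cv2.convexHull(k))
        out.append(onz(c,(e[0][0]+.5)/8-.5+x0,(e[0][1]+.5)/8-.5+y0,.11)[:2])
    out=np.array(out);ax=out.mean(0);d=out-ax
    print("lids",np.round(out,4).tolist(),"axis",np.round(ax,4),"ang",np.round(np.degrees(np.arctan2(d[:,1],d[:,0])),1),"r",np.round(np.hypot(*d.T),4))
E
python3 - <<'E'
from ang import *
import pickle
T=pickle.load(open("top3.pkl","rb"));S=pickle.load(open("scene3.pkl","rb"))
lids(T,[(445,222),(406,186),(370,223),(410,261)],180)
lids(S,[(376,169),(337,174),(349,193),(391,188)],215)
a=onz(T,413.5,205.5,.1785);b=onz(T,415.5,233.5,.1785);print("bar",a,b,np.degrees(np.arctan2(*(a-b)[1::-1])))
E
```

```text
lids [[0.5324, -0.0831], [0.623, 0.0092], [0.53, 0.1004], [0.4388, 0.0074]] axis [0.531  0.0085] ang [ -89.2    0.5   90.6 -179.3] r [0.0916 0.092  0.092  0.0923]
lids [[0.5364, -0.1427], [0.6234, 0.014], [0.531, 0.1041], [0.441, 0.0116]] axis [ 0.533  -0.0033] ang [-88.6  10.8  91.  170.8] r [0.1395 0.0921 0.1074 0.0932]
bar [0.56240299 0.01056057 0.1785    ] [0.49920739 0.0089205  0.1785    ] 1.4866216361158033
```

Request:
drive_tool(moves=[{"x":2,"y":0,"z":-10,"rx":0,"ry":0,"rz":-0.08,"fingers":-0.8},{"x":10,"y":0,"z":-18,"rx":0,"ry":0,"rz":-0.22,"fingers":-0.8},{"x":20,"y":0,"z":-18,"rx":0,"ry":0,"rz":-0.38,"fingers":-0.8},{"x":30,"y":0,"z":-18,"rx":0,"ry":0,"rz":-0.54,"fingers":-0.8},{"x":40,"y":0,"z":-18,"rx":0,"ry":0,"rz":-0.7,"fingers":-0.8},{"x":50,"y":0,"z":-18,"rx":0,"ry":0,"rz":-0.86,"fingers":-0.8},{"x":60,"y":0,"z":-18,"rx":0,"ry":0,"rz":-1.02,"fingers":-0.8},{"x":70,"y":0,"z":-18,"rx":0,"ry":0,"rz":-1.18,"fingers":-0.8},{"x":80,"y":0,"z":-18,"rx":0,"ry":0,"rz":-1.34,"fingers":-0.8},{"x":90,"y":-1,"z":-18,"rx":0,"ry":0,"rz":-1.48,"fingers":-0.8},{"x":96,"y":-1,"z":-18,"rx":0,"ry":0,"rz":-1.56,"fingers":-0.8},{"x":97,"y":-1,"z":-18,"rx":0,"ry":0,"rz":-1.583,"fingers":-0.8},{"x":97,"y":-1,"z":-18,"rx":0,"ry":0,"rz":-1.583,"fingers":-0.8},{"x":97,"y":-1,"z":-18,"rx":0,"ry":0,"rz":-1.583,"fingers":-0.8}])

```text
time_s: 13.08
tool_pos: [0.531, 0.0084, 0.2603]
tool_rot: [-180.0, -0.0, -179.4]
force: [0.4, -0.9, -0.2]
grip_width: 0.0781
grasp_force: 0.0
```

```bash
python3 -c "
from h import *
plan(.531,.0095,.168,180.7)"
```

```text
t 13.07 pos [531.    8.4 260.3] rot [-1.7999e+02 -2.0000e-02 -1.7938e+02] q7 88.2 F [ 0.4 -0.9 -0.2] w 78.1 gf 0.0
shift mm [-0.   1.1 92.3] rotvec [-0.    -0.    -0.001]
```

Request:
drive_tool(moves=[{"x":0,"y":1,"z":15,"rx":0,"ry":0,"rz":0,"fingers":-0.8},{"x":0,"y":1,"z":40,"rx":0,"ry":0,"rz":0,"fingers":-0.8},{"x":0,"y":1,"z":65,"rx":0,"ry":0,"rz":0,"fingers":-0.7},{"x":0,"y":1,"z":83,"rx":0,"ry":0,"rz":0,"fingers":-0.4},{"x":0,"y":1,"z":91,"rx":0,"ry":0,"rz":0,"fingers":-0.1},{"x":0,"y":1,"z":92,"rx":0,"ry":0,"rz":0,"fingers":0.2},{"x":0,"y":1,"z":92,"rx":0,"ry":0,"rz":0,"fingers":0.35},{"x":0,"y":1,"z":92,"rx":0,"ry":0,"rz":0,"fingers":0.45},{"x":0,"y":1,"z":92,"rx":0,"ry":0,"rz":0,"fingers":0.55},{"x":0,"y":1,"z":92,"rx":0,"ry":0,"rz":0,"fingers":0.65},{"x":0,"y":1,"z":92,"rx":0,"ry":0,"rz":0,"fingers":0.8},{"x":0,"y":1,"z":92,"rx":0,"ry":0,"rz":0,"fingers":1},{"x":0,"y":1,"z":92,"rx":0,"ry":0,"rz":0,"fingers":1},{"x":0,"y":1,"z":92,"rx":0,"ry":0,"rz":0,"fingers":1}], force=10)

```text
time_s: 14.82
tool_pos: [0.5314, 0.0098, 0.1689]
tool_rot: [180.0, 0.0, -179.3]
force: [-0.1, 0.5, 3.1]
grip_width: 0.0208
grasp_force: 10.0
```

Request:
drive_tool(moves=[{"x":0,"y":0,"z":0,"rx":0,"ry":0,"rz":0,"fingers":0.4},{"x":0,"y":0,"z":-2,"rx":0,"ry":0,"rz":0,"fingers":0.3},{"x":0,"y":0,"z":-5,"rx":0,"ry":0,"rz":0,"fingers":0.3},{"x":0,"y":0,"z":-5,"rx":0,"ry":0,"rz":0,"fingers":0.45},{"x":0,"y":0,"z":-5,"rx":0,"ry":0,"rz":0,"fingers":0.6},{"x":0,"y":0,"z":-5,"rx":0,"ry":0,"rz":0,"fingers":0.8},{"x":0,"y":0,"z":-5,"rx":0,"ry":0,"rz":0,"fingers":1},{"x":0,"y":0,"z":-5,"rx":0,"ry":0,"rz":0,"fingers":1},{"x":0,"y":0,"z":-5,"rx":0,"ry":0,"rz":0,"fingers":1}], force=10)

```text
time_s: 15.95
tool_pos: [0.5311, 0.0098, 0.1736]
tool_rot: [180.0, 0.0, -179.3]
force: [-0.3, 0.7, 0.1]
grip_width: 0.0206
grasp_force: 10.0
```

```bash
python3 -c "
from h import *
plan(.531,.0095,.174,180.7)"
```

```text
t 15.95 pos [531.1   9.8 173.6] rot [ 180.     0.  -179.3] q7 89.6 F [-0.3  0.7  0.1] w 20.6 gf 10.0
shift mm [ 0.1 -0.3 -0.4] rotvec [ 0.  0. -0.]
```

Request:
drive_tool(moves=[{"x":0,"y":0,"z":0,"rx":0,"ry":0,"rz":0,"fingers":1},{"x":0,"y":0,"z":0,"rx":0,"ry":0,"rz":0,"fingers":1},{"x":0,"y":0,"z":0,"rx":0,"ry":0,"rz":0,"fingers":1},{"x":0,"y":0,"z":0,"rx":0,"ry":0,"rz":0.01,"fingers":1},{"x":0,"y":0,"z":0,"rx":0,"ry":0,"rz":0.03,"fingers":1},{"x":0,"y":0,"z":0,"rx":0,"ry":0,"rz":0.06,"fingers":1},{"x":0,"y":0,"z":0,"rx":0,"ry":0,"rz":0.1,"fingers":1},{"x":0,"y":0,"z":0,"rx":0,"ry":0,"rz":0.15,"fingers":1},{"x":0,"y":0,"z":0,"rx":0,"ry":0,"rz":0.2,"fingers":1},{"x":0,"y":0,"z":0,"rx":0,"ry":0,"rz":0.25,"fingers":1},{"x":0,"y":0,"z":0,"rx":0,"ry":0,"rz":0.3,"fingers":1},{"x":0,"y":0,"z":0,"rx":0,"ry":0,"rz":0.35,"fingers":1},{"x":0,"y":0,"z":0,"rx":0,"ry":0,"rz":0.4,"fingers":1},{"x":0,"y":0,"z":0,"rx":0,"ry":0,"rz":0.45,"fingers":1},{"x":0,"y":0,"z":0,"rx":0,"ry":0,"rz":0.49,"fingers":1},{"x":0,"y":0,"z":0,"rx":0,"ry":0,"rz":0.52,"fingers":1},{"x":0,"y":0,"z":0,"rx":0,"ry":0,"rz":0.54,"fingers":1},{"x":0,"y":0,"z":0,"rx":0,"ry":0,"rz":0.55,"fingers":1},{"x":0,"y":0,"z":0,"rx":0,"ry":0,"rz":0.55,"fingers":1}], force=40)

```text
time_s: 18.32
tool_pos: [0.5312, 0.01, 0.1736]
tool_rot: [180.0, -0.0, 149.2]
force: [1.0, 1.0, -0.6]
grip_width: 0.0189
grasp_force: 40.0
```

```bash
python3 -c "
from h import *
import pickle
plan(.531,.0095,.174,90)
L=[]
for n,(x,y) in(('scene',(320,130)),('top',(345,165))):
  c=cam(n);pickle.dump(c,open(n+'4.pkl','wb'))
  a=c['image'][y:y+120,x:x+110,::-1];L.append(cv2.resize(a,None,fx=3.6,fy=3.6,interpolation=cv2.INTER_CUBIC))
cv2.imwrite('pics/p4.png',np.hstack(L))"
```

```text
t 18.32 pos [531.2  10.  173.6] rot [179.98  -0.   149.19] q7 58.3 F [ 1.   1.  -0.6] w 18.9 gf 40.0
shift mm [-0.1 -0.6 -0.4] rotvec [ 0.    -0.     1.033]
```

View pics/p4.png

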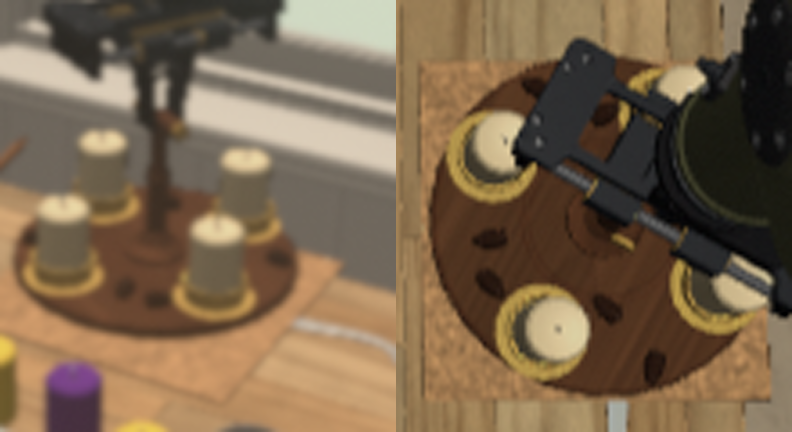

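The platter turns with the gripper and all four candles stand upright; the new one is at top crop (745,290). I continue the turn.

Request:
drive_tool(moves=[{"x":0,"y":0,"z":0,"rx":0,"ry":0,"rz":0.01,"fingers":1},{"x":0,"y":0,"z":0,"rx":0,"ry":0,"rz":0.03,"fingers":1},{"x":0,"y":0,"z":0,"rx":0,"ry":0,"rz":0.06,"fingers":1},{"x":0,"y":0,"z":0,"rx":0,"ry":0,"rz":0.11,"fingers":1},{"x":0,"y":0,"z":0,"rx":0,"ry":0,"rz":0.17,"fingers":1},{"x":0,"y":0,"z":0,"rx":0,"ry":0,"rz":0.24,"fingers":1},{"x":0,"y":0,"z":0,"rx":0,"ry":0,"rz":0.31,"fingers":1},{"x":0,"y":0,"z":0,"rx":0,"ry":0,"rz":0.38,"fingers":1},{"x":0,"y":0,"z":0,"rx":0,"ry":0,"rz":0.45,"fingers":1},{"x":0,"y":0,"z":0,"rx":0,"ry":0,"rz":0.52,"fingers":1},{"x":0,"y":0,"z":0,"rx":0,"ry":0,"rz":0.59,"fingers":1},{"x":0,"y":0,"z":0,"rx":0,"ry":0,"rz":0.66,"fingers":1},{"x":0,"y":0,"z":0,"rx":0,"ry":0,"rz":0.73,"fingers":1},{"x":0,"y":0,"z":0,"rx":0,"ry":0,"rz":0.8,"fingers":1},{"x":0,"y":0,"z":0,"rx":0,"ry":0,"rz":0.86,"fingers":1},{"x":0,"y":0,"z":0,"rx":0,"ry":0,"rz":0.92,"fingers":1},{"x":0,"y":0,"z":0,"rx":0,"ry":0,"rz":0.97,"fingers":1},{"x":0,"y":0,"z":0,"rx":0,"ry":0,"rz":1.01,"fingers":1},{"x":0,"y":0,"z":0,"rx":0,"ry":0,"rz":1.03,"fingers":1},{"x":0,"y":0,"z":0,"rx":0,"ry":0,"rz":1.03,"fingers":1}], force=40)

```text
time_s: 20.92
tool_pos: [0.5315, 0.0102, 0.1736]
tool_rot: [179.9, -0.0, 90.2]
force: [2.1, 2.6, -2.2]
grip_width: 0.0192
grasp_force: 40.0
```

```bash
python3 - <<'E'
from h import *
import pickle
np.set_printoptions(precision=4,suppress=True)
plan(.531,.0095,.174,90)
ax=np.array([.531,.0085])
T=cam("top");S=cam("scene");pickle.dump(T,open("top5.pkl","wb"))
for n,c,v,z in(("T",T,180,.11),("S",S,215,.11)):
    x0,y0,x1,y1=(345,170,460,285) if n=="T" else (322,160,402,215)
    g=cv2.resize(c["image"][y0:y1,x0:x1],None,fx=8,fy=8,interpolation=cv2.INTER_CUBIC)
    m=cv2.inRange(cv2.cvtColor(g,cv2.COLOR_RGB2HSV),(12,30,v),(30,115,255))
    for k in cv2.findContours(m,0,1)[0]:
        A=cv2.contourArea(k)/64
        if A<25: continue
        e=cv2.fitEllipse(cv2.convexHull(k)); p=onz(c,(e[0][0]+.5)/8-.5+x0,(e[0][1]+.5)/8-.5+y0,z)[:2];d=p-ax
        print(n,"A",A,np.array(e[1])/8,"px",e[0][0]/8+x0,e[0][1]/8+y0,p,"ang",np.degrees(np.arctan2(d[1],d[0])),"r",np.hypot(*d))
L=[]
for c,(x,y) in((S,(320,130)),(T,(345,165))):
  L.append(cv2.resize(c['image'][y:y+120,x:x+110,::-1],None,fx=3.6,fy=3.6,interpolation=cv2.INTER_CUBIC))
cv2.imwrite('pics/p5.png',np.hstack(L))
E
```

```text
t 20.93 pos [531.5  10.2 173.6] rot [179.95  -0.02  90.18] q7 -0.2 F [ 2.1  2.6 -2.2] w 19.2 gf 40.0
shift mm [-0.7 -0.5 -0.4] rotvec [ 0.001 -0.     0.003]
T A 119.453125 [15.724  17.1695] px 410.34593200683594 261.705078125 [0.4391 0.0077] ang -179.50179162921293 r 0.09192379390138848
T A 198.71875 [15.811  16.6233] px 370.5226707458496 223.43045043945312 [0.5307 0.1003] ang 90.19474089305069 r 0.09177788968882254
T A 78.015625 [ 9.1637 14.2275] px 403.72526931762695 186.61066246032715 [0.6218 0.0162] ang 4.831469700549318 r 0.09113310380470231
S A 48.4765625 [ 5.7566 11.8783] px 349.4676704406738 193.4754753112793 [0.5317 0.1042] ang 89.60223037415908 r 0.09566877510756942
S A 42.1484375 [ 5.2333 11.7998] px 391.0104064941406 188.00748443603516 [0.4414 0.0116] ang 178.03024191397387 r 0.08968418790359693
S A 30.984375 [ 4.3377 10.4552] px 337.7850179672241 174.12151622772217 [0.6234 0.0136] ang 3.1379781938636877 r 0.09251373853018162
S A 31.96875 [4.6629 9.8897] px 376.9280891418457 169.37331295013428 [ 0.5322 -0.0795] ang -89.20071479533281 r 0.08795861009731863
S A 159.3984375 [ 8.5786 36.8134] px 391.00677490234375 164.088613986969 [ 0.5097 -0.1379] ang -98.27128529258455 r 0.14795372952305044
```

View pics/p5.png

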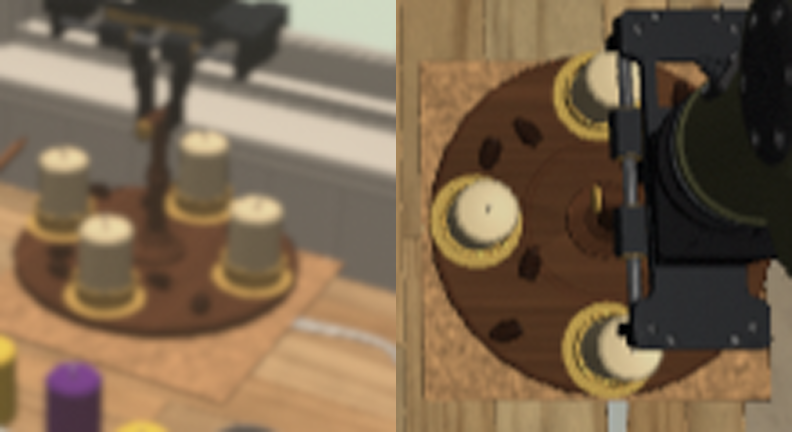

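All four candles are upright, the new one is at the front (about -179.5°, within 1° of straight towards you), and the handle is gripped. I settle briefly, then hand in.

Request:
drive_tool(moves=[{"x":0,"y":0,"z":0,"rx":0,"ry":0,"rz":0,"fingers":1},{"x":0,"y":0,"z":0,"rx":0,"ry":0,"rz":0,"fingers":1},{"x":0,"y":0,"z":0,"rx":0,"ry":0,"rz":0,"fingers":1},{"x":0,"y":0,"z":0,"rx":0,"ry":0,"rz":0,"fingers":1}])

```text
time_s: 21.52
tool_pos: [0.5315, 0.0102, 0.1736]
tool_rot: [179.9, -0.0, 90.2]
force: [4.2, 3.5, -3.6]
grip_width: 0.019
grasp_force: 40.0
```

```bash
python3 -c "
from h import *
plan(.531,.0095,.174,90)
print(workorder.sign_off())"
```

```text
t 21.52 pos [531.5  10.2 173.6] rot [ 1.7995e+02 -2.0000e-02  9.0190e+01] q7 -0.2 F [ 4.2  3.5 -3.6] w 19.0 gf 40.0
shift mm [-0.6 -0.5 -0.4] rotvec [ 0.001 -0.     0.003]
the job is handed in; nothing more can be done
None
```

The job is handed in, with no verdict returned: the new candle stands upright in its cup at the front (measured within about 1°), the other three are upright in theirs, and the gripper holds the T-handle at 40 N.

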